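# Move a warmed cuvette to the measuring well with self-closing forceps

## Task

With the self-closing forceps from their stand, grip the square cuvette that stands in the dry-block incubator, carry it to the coagulation analyser and press it down past the spring leaves of the measuring well until you feel it bottom on the floor, firmly home but gently; never touch the cuvette with the fingers themselves. Then let go of it and hang the forceps upright in their stand again, leaving everything else as it is.

Things in the scene. Friction and masses are not known exactly. Their poses are not given: they have to be found in the camera images.
- tweezers: Self-closing steel forceps (spring-clip kind), 104 mm tall, 0.11 kg, hanging upright in the stand, jaws down. Origin: midway between the jaw tips at their lower end; z up to the handles, y the line along which handles and jaws move. The two arms turn on a pivot 40 mm up (housing 26 mm in x, 14 in y, z = 35 to 45 mm). Squeezing the handles together OPENS the jaws; left alone they spring shut.
- tweezers_grip (a point): Midway between the two upright black finger plates of the handles, 80 mm above the origin: the height to take them. Plates 20 mm wide in x, z = 66 to 102 mm, outer faces 48 mm apart in y when left alone; nothing above them. Ledges below them (top at z = 58.5 mm, 7 mm proud of the plates) can bear the fingertips when pushing down. x, y, z as the forceps.
- handle_l (a joint): Angle in rad of the left handle (the right one mirrors it): 0 shut, 0.23 end stop; each plate moves in 40 mm per rad. A plate presses outward with about 22 N at 0 (plates 48 mm apart), 30 N at 0.19 (33 mm). With a 12.5 mm part in the jaws, plates held at 48 mm: gripped with 8 N; 46 mm: 5.5 N (tool and part both held, good for carrying); below 41 mm: let go; 33 mm: jaws about 19 mm apart.
- tweezers_stop (a point): Centre of the underside of the black stop pad (13 mm in x, 7 mm in y) between the jaws, 17 mm above the jaw tips. Lower the open jaws over a part until its top meets the stop, then ease the squeeze; the stop also pushes the part down. The jaws are 10 mm wide in x, 16 mm long (z = 0 to 16 mm) and 3.5 mm thick, 7 mm apart inside when shut.
- cuvette: The only square one in the incubator: clear cuvette with a white square cap, 12.5 x 12.5 mm on the outside over its full height of 46 mm, sides flat, foot tapered in by 1.5 mm over the lowest 4 mm, 20 g. Origin: centre of its underside; z up; x and y square to its sides. It stands in one of the four incubator wells, its top 22 mm above the block. All four sides are alike.
- cuvette_top (a point): Centre of the cuvette's top, 46 mm above its origin. The cuvette is brittle: press on it with some 20 N at most, in the incubator as in the well.
- incubator: Dry-block incubator, fixed, 120 x 156 mm, aluminium block 55 mm high with a row of four square wells 15.5 mm wide and 24 mm deep at x = 15 mm, y = -51, -17, 17, 51 mm from its origin (centre of its underside). z up; its low white control panel faces -x.
- analyser: Coagulation analyser, fixed, 200 mm in x by 220 mm in y. White front deck 60 mm high with one square measuring well; behind it (x above -10 mm) the housing with the screen is 110 mm high. Origin: centre of its underside; z up, front faces -x, the well is at x = -55 mm, y = 0, its sides along x and y.
- well_mouth (a point): Centre of the measuring well's mouth, level with the deck; well 14.5 mm square, 26 mm deep. Two bowed spring leaves inside (+y and -y sides) begin 4 mm below the mouth and narrow it to 9.5 mm halfway down; they yield sideways: pushing a cuvette past takes some 10 to 17 N at most, then a steady 6 to 10 N. Fully home the cuvette stands on the floor, 20 mm of it left above the deck.
- well_floor: The black floor of the measuring well, fixed. Origin: centre of its upper face, 26 mm below the mouth; axes as the analyser's. Pressing the cuvette onto it needs a few newtons more than the leaves' drag; beyond about 20 N on the floor the cuvette may chip, also while the handles are squeezed to let go of it, should that push the tool down.
- stand: Grey forceps stand, fixed block 60 x 70 mm, 45 mm high, with an upright pocket 18 mm (x) by 28 mm (y) in its top, 40 mm deep. Origin: centre of its underside, z up. The forceps hang in the pocket by their pivot housing, which rests on the block's top at both x sides of the pocket; the forceps' y lies along the stand's y.
- stand_rest (a point): Where the forceps' origin lies when they hang in the stand: on the pocket's axis, 10 mm above the table.
- tube1: Round capped microtube, 13.6 mm over the cap, 43 mm tall, in an incubator well; bystander. Origin: centre of its underside.
- tube2: Another such microtube; bystander.
- tube3: Another such microtube; bystander.
- reagent: Small reagent bottle, 32 mm across, 58 mm tall; bystander. Origin: centre of its underside.
- sample_cup: Clear sample cup, 60 mm across, 62 mm tall; bystander. Origin: centre of its underside.
- slide_box: Slide box 50 x 85 x 33 mm; bystander. Origin: centre of its underside.
- tip_box: Pipette-tip box 87 x 122 x 61 mm; bystander. Origin: centre of its underside.
- pen: Marker pen, 140 mm long in y, 11 mm thick, lying; bystander. Origin: middle of its underside.
Things that resemble listed ones, but are neither listed nor needed, are in the scene too. What is shaped like the tweezers but red is not meant.

How it is judged (in metres and radians):
On the way, in this order (a step that is already met when the one before it is completed fails the run):
1. the cuvette is lifted clear of the incubator in the jaws of the forceps (height (world z) of cuvette above 0.062 m and contact force between tweezers and cuvette above 1 N), for 0.2 s.
2. the cuvette is upright and fully home in the measuring well and pressed onto its floor with more than 3 N (horizontal distance between cuvette and well_floor below 0.003 m and z of cuvette in the frame of well_floor below 0.0015 m and angle between cuvette's own z axis and vertical below 0.08 rad and contact force between cuvette and well_floor above 3 N), for 0.1 s.
At the end, for the whole second after the job is handed in: The cuvette stands in the measuring well, its foot within 1.5 mm of the well's floor and 3 mm of its axis, tilted less than 0.08 rad, free of the forceps; the forceps hang in their stand within 6 mm sideways and 4 mm in height of where they hung, tilted less than 0.12 rad; both at rest (horizontal distance between cuvette and well_floor below 0.003 m and z of cuvette in the frame of well_floor below 0.0015 m and angle between cuvette's own z axis and vertical below 0.08 rad and contact force between tweezers and cuvette below 0.05 N and horizontal distance between tweezers and stand_rest below 0.006 m and z of tweezers in the frame of stand_rest below 0.004 m and angle between tweezers's own z axis and vertical below 0.12 rad and linear speed of each of tweezers, cuvette below 0.02 m/s); the robot touches nothing.
It fails at once if the robot's fingers or arm touch the cuvette (contact force between any of the fingers, the arm and cuvette above 0.5 N).
It fails at once if the cuvette is pressed against the well's floor with more than 25 N (contact force between cuvette and well_floor above 25 N).
It fails at once if the cuvette is pressed into the incubator with more than 30 N (contact force between cuvette and incubator above 30 N).
It fails at once if the forceps or the fingers are driven against the analyser or the incubator with more than 30 N (contact force between any of tweezers, the fingers and analyser above 30 N or contact force between any of tweezers, the fingers and incubator above 30 N).
It fails at once if a bystander is moved by more than 20 mm or tipped (distance of any of tube1, tube2, tube3, reagent, sample_cup, slide_box, tip_box, pen from where it was at the start of the episode above 0.02 m or angle between any of tube1, tube2, tube3, reagent, sample_cup's own z axis and vertical above 0.5 rad).
It also fails if it takes over 66 s, if anything falls off the work surface, if the arm or the gripper's body presses on something with over 40 N, if the wrist force passes 120 N, or if a joint passes its speed limit or range.

## Robot

A 6-joint arm with a two-finger parallel gripper is mounted at the origin on the work surface. World frame = base frame: x ahead of the robot, y to its left, z up, the work surface at z = 0. Lengths are in mm, angles in rad, forces in N, time in s.
With the tool pointing down it reaches from about 300 to 775 mm from the base axis. Payload 14.6 kg.
Tool frame: the origin (TCP) lies on the centre line of the jaws, within the pads' length; the fingertips stand manip.finger_overhang ahead of it and the grasp point (between the pads) lies 11 mm behind it (manip.finger_overhang is the distance from the TCP to the fingertips, in mm); y points along the fingers, x is the direction in which the jaws open and shut, and the axes are right-handed (so a half turn about y gives the same grasp; the last joint's range is limited). The gripper opens to 94 mm and grips with 3 to 60 N. Pads are 16 mm wide; open, the fingers measure 119 mm over their backs; the gripper's body (75 mm by 177 mm) begins 78 mm behind the grasp point.
Start: joints at [1.23, 0.3, 1.521, -0, 1.321, -0.067], TCP at [148.713, 529.503, 213.446] pointing down, gripper open.
Joint ranges: [-3.03, 3.03], [-0.79, 2.21], [0.23, 2.52], [-1.04, 4.18], [0, 3.07], [-2.55, 2.55]. Speed limits (rad/s): [2.22, 2.22, 2.57, 3.14, 3.14, 3.14].

## Interface

Orientations are given as [roll, pitch, yaw] about the fixed x, y, z axes, in that order (R = Rz(yaw) Ry(pitch) Rx(roll)).
In Python, from cell import monitor, viewer, ticket, manip gives the robot as it stands.
- The arm moves only by the shell command python3 -m jog 'ROWS' [FORCE]. ROWS is JSON, a list of rows, each an object of numbers: "grip": the finger opening in cm, from 0 to 9.4; "dx", "dy", "dz": the shift along the tool's x, y, z in cm; "spin": the turn about the tool's y in degrees. In form: [{"grip": .., "dx": .., "dy": .., "dz": .., "spin": ..}, ...]. A call has 1 to 20 rows; each row is the pose to reach, as a shift and turn from the pose commanded when the call began, along the tool's axes at that moment; what a row does not reach only later rows make up. A row lasts 1/8 s, in which the tool goes at most 62.5 mm and 10.7 degrees, less where a joint would pass 70% of its speed; a pose out of reach is approached as far as the arm can. A call with a gripper value outside its range is refused whole. The fingers move at their own pace and stop on an object; FORCE is the grip in N (left out, the last holds). Time passes only in rows, so rows that repeat a pose let the fingers close. It gives the time, the measured TCP pose, the force and the opening at its end, in the units of the state.
- monitor.read_state(): the state, without advancing time (a new reading comes with each control period).
- viewer.camera(name): name is "side" or "top"; returns a dict with "color" (420x560x3 uint8, red, green, blue), "vertical_fov" (degrees; the focal length in pixels is half the picture's height over the tangent of half this angle, whatever the lens; pixels are square), "cx", "cy" (the principal point, pixels), "k1" (the pictures are not rectified: a ray, as slopes to the right and down, at radius r is drawn at 1 + k1 r^2 times it, then the intrinsics apply), "rvec" (rotation vector, rad) and "tvec" (3), from world to camera coordinates, as OpenCV has them. Camera axes: x right, y down, z forward; pixel columns grow to the right and rows downward; lengths in mm; the calibration is good to about 2 mm. A picture is of the moment at which its call begins. There is no depth.
- ticket.sign_off(): hands the job in, once; it reports no verdict.
The state is a dict: "clock": time; "joints": joint angles; "qd": joint speeds; "effort": joint torques, N m; "eef_pos": TCP position; "eef_rot": TCP orientation; "wrist_force": force on the tool from outside, world axes, zero at the start; "moment": the same for the moment, N m; "finger_gap": finger opening in mm.
Only numpy, scipy, OpenCV 4.12 (cv2) and the standard library are available. Lean on these libraries where they do the work, as an engineer would, in place of code of your own. Each camera call takes 0.05 s, during which the arm holds its last target. There are 200 camera calls.

## Working session

There is one attempt and no reset: what is moved stays moved. The work goes in short steps, Python scripts to look and compute and a shell command to move; the robot and the scene stay as the last step left them, time stands still between calls to the robot, and variables do not carry over. Pictures are saved under pics/ and viewed, about 8 in all and at most 12, crops included, and the job is handed in when it is done.

```bash
mkdir -p pics; cat > h.py <<'E'
import numpy as np,cv2
from cell import monitor,viewer,ticket,manip
def snap(n,f,crop=None,s=1):
    c=viewer.camera(n); im=c["color"][:,:,::-1]
    cv2.imwrite(f'pics/{f}_raw.png',im)
    np.save(f'pics/{f}.npy',{k:v for k,v in c.items() if k!="color"},allow_pickle=True)
    out(im,f,crop,s); return c
def out(im,f,crop=None,s=1):
    if crop: im=im[crop[1]:crop[3],crop[0]:crop[2]]
    cv2.imwrite(f'pics/{f}.png',cv2.resize(im,None,fx=s,fy=s,interpolation=cv2.INTER_CUBIC))
def load(f): return np.load(f'pics/{f}.npy',allow_pickle=True).item()
def ray(c,u,v):
    f=210/np.tan(np.radians(c["vertical_fov"])/2)
    d=np.array([(u-c["cx"])/f,(v-c["cy"])/f]); p=d.copy()
    for _ in range(30): p=d/(1+c["k1"]*(p@p))
    R=cv2.Rodrigues(np.array(c["rvec"],float))[0]; t=np.array(c["tvec"],float).ravel()
    return -R.T@t, R.T@np.array([p[0],p[1],1])
def atz(c,u,v,z):
    o,d=ray(c,u,v); return (o+d*(z-o[2])/d[2])
def proj(c,P):
    f=210/np.tan(np.radians(c["vertical_fov"])/2)
    R=cv2.Rodrigues(np.array(c["rvec"],float))[0]; q=R@np.array(P,float)+np.array(c["tvec"],float).ravel()
    p=q[:2]/q[2]; p=p*(1+c["k1"]*(p@p)); return p*f+[c["cx"],c["cy"]]
def tri(c1,p1,c2,p2):
    o1,d1=ray(c1,*p1);o2,d2=ray(c2,*p2)
    s=np.linalg.lstsq(np.c_[d1,-d2],o2-o1,rcond=None)[0]
    a,b=o1+s[0]*d1,o2+s[1]*d2; return (a+b)/2,np.linalg.norm(a-b)
E
python3 - <<'E'
from h import *
np.set_printoptions(precision=3,suppress=True)
t=snap("top","t0",None,1.4);s=snap("side","s0",None,1.4)
for c in(t,s):print({k:v for k,v in c.items() if k!="color"}, ray(c,280,210))
print(monitor.read_state(),manip.finger_overhang)
E
```

```text
{'vertical_fov': 55.780871276156404, 'cx': 280.9773486863332, 'cy': 207.85077546332923, 'k1': -0.06535644766336769, 'rvec': array([ 2.174, -2.05 ,  0.215]), 'tvec': array([-15.728, 540.89 , 729.367])} (array([381.363,   9.923, 824.166]), array([ 0.198,  0.01 , -0.98 ]))
{'vertical_fov': 42.45040195412028, 'cx': 278.1924075846137, 'cy': 209.95726278449268, 'k1': -0.13975622334006574, 'rvec': array([ 2.252, -0.097,  0.029]), 'tvec': array([-531.242,  119.659, 1106.153])} (array([ 476.031, -823.491,  784.454]), array([ 0.058,  0.773, -0.631]))
{'clock': 0.1, 'joints': array([ 1.23 ,  0.3  ,  1.522,  0.   ,  1.321, -0.067]), 'qd': array([ 0.   , -0.001, -0.002, -0.001, -0.001,  0.001]), 'effort': array([ -0.   , -53.264, -35.328,   0.071,   0.024,  -0.   ]), 'eef_pos': array([148.629, 529.299, 212.936]), 'eef_rot': array([-1.571,  0.001,  1.297]), 'wrist_force': array([-0.463,  0.639,  0.534]), 'moment': array([-0.011, -0.03 ,  0.03 ]), 'finger_gap': 94.00683937902313} 8.0
```

View pics/t0.png

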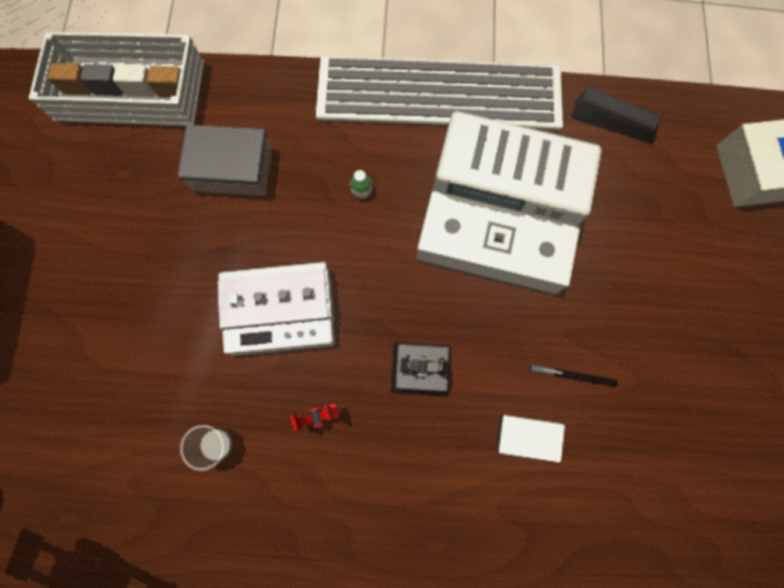

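View pics/s0.png

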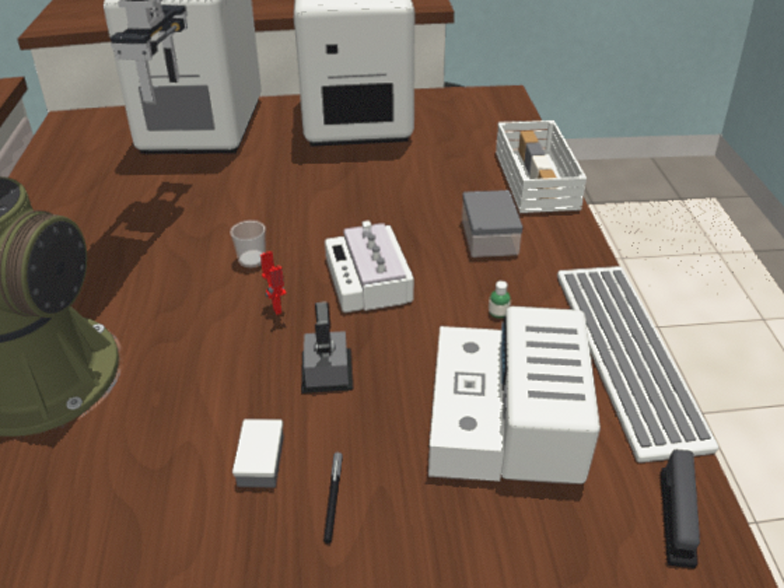

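```bash
python3 - <<'E'
from h import *
def tile(f,x,y,w,h,s): 
    im=cv2.imread(f'pics/{f}_raw.png')[y:y+h,x:x+w]
    im=cv2.resize(im,(w*s,h*s),interpolation=cv2.INTER_CUBIC)
    for i in range(0,w,10):
        cv2.line(im,(i*s,0),(i*s,4),(0,255,255),1)
        if i%20==0: cv2.putText(im,str(x+i),(i*s,14),0,.35,(0,255,255),1)
    for i in range(0,h,10):
        cv2.line(im,(0,i*s),(4,i*s),(0,255,255),1)
        if i%20==10: cv2.putText(im,str(y+i),(5,i*s+4),0,.35,(0,255,255),1)
    o=np.zeros((300,400,3),np.uint8); o[:h*s,:w*s]=im[:300,:400]; return o
a=np.vstack([np.hstack([tile('t0',268,238,66,50,6),tile('t0',150,182,100,75,4)]),np.hstack([tile('t0',296,115,133,100,3),tile('t0',330,150,57,42,7)])])
cv2.imwrite('pics/ct.png',a)
a=np.vstack([np.hstack([tile('s0',210,210,57,70,4),tile('s0',225,153,80,60,5)]),np.hstack([tile('s0',300,220,133,100,3),tile('s0',310,255,57,42,7)])])
cv2.imwrite('pics/cs.png',a)
E
```

```text
(no output)
```

View pics/ct.png

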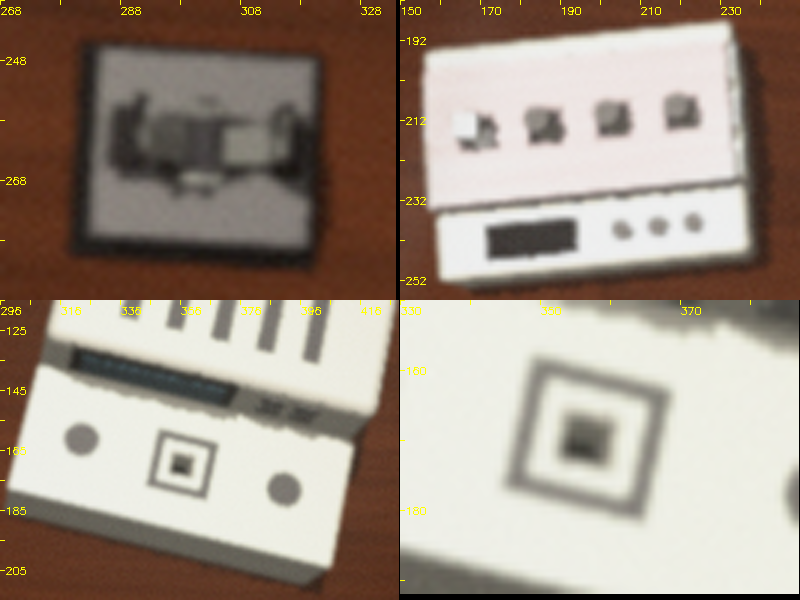

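View pics/cs.png

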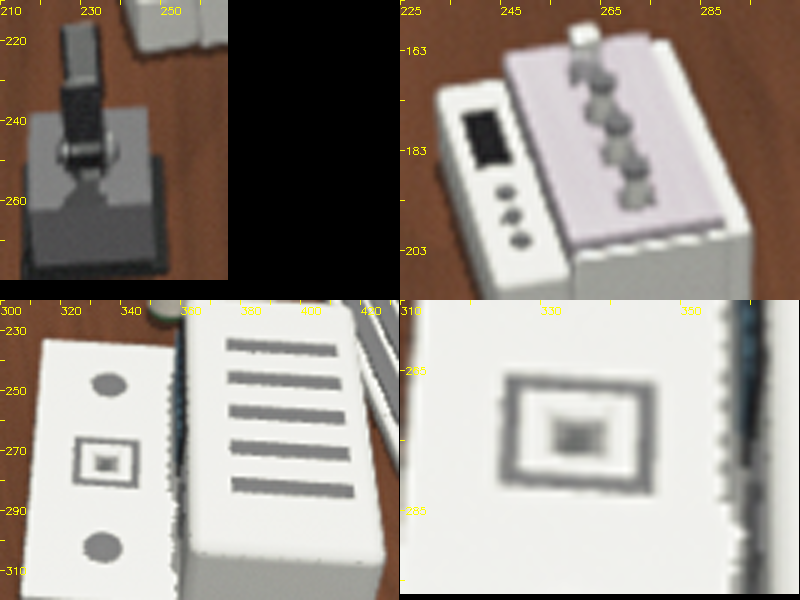

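```bash
python3 - <<'E'
from h import *
np.set_printoptions(precision=1,suppress=True)
T=load('t0');S=load('s0')
def px(P,ox,oy,s,tx=0,ty=0): return [(ox+(x-tx+.5)/s-.5,oy+(y-ty+.5)/s-.5) for x,y in P]
def rep(n,c,pts,z):
    Q=np.array([atz(c,*p,z)[:2] for p in pts]); e=np.roll(Q,-1,0)-Q
    print(n,Q.mean(0),'edges',np.linalg.norm(e,axis=1),'ang',np.degrees(np.arctan2(e[:,1],e[:,0])))
rep('standT',T,px([(95,42),(318,55),(315,248),(88,238)],268,238,6),45)
rep('standS',S,px([(30,108),(148,107),(153,208),(28,208)],210,210,4),45)
rep('incT',T,px([(424,52),(732,22),(740,183),(430,210)],150,182,4,400),55)
rep('incS',S,px([(504,50),(648,34),(724,220),(574,244)],225,153,5,400),55)
rep('capT',T,px([(453,114),(474,112),(476,135),(455,138)],150,182,4,400),77)
rep('capS',S,px([(572,24),(598,24),(601,45),(570,45)],225,153,5,400),77)
rep('ringT',T,px([(535,357),(672,390),(643,520),(505,485)],330,150,7,400,300),60)
rep('ringS',S,px([(505,373),(657,383),(655,495),(500,487)],310,255,7,400,300),60)
rep('deckfrontT',T,px([(8,490),(330,568),(354,440),(40,362)],296,115,3,0,300),60)
rep('wells',T,px([(478,132),(545,126),(613,119),(682,112)],150,182,4,400),52)
E
```

```text
standT [438.1 -30.4] edges [73.3 62.6 73.5 63.6] ang [ -90.  -178.6   90.8    1.2]
standS [438.6 -30.5] edges [60.6 73.7 61.  73.1] ang [ -4.6 -90.2 174.9  89.5]
incT [525.4 185.9] edges [155.2  81.7 152.9  80.2] ang [ -81.  -172.5   98.5    9.1]
incS [522.4 185.5] edges [ 70.2 151.6  67.6 155.9] ang [   5.6  -81.5 -170.9   99.4]
capT [513.6 236.9] edges [10.2 11.4 10.2 11.9] ang [ -81.1 -168.5  101.7   11.5]
capS [514.  234.5] edges [12.3 17.8 14.5 17.7] ang [ -5.8 -88.9 174.3  84. ]
ringT [ 628.3 -131.5] edges [40.7 40.3 40.6 39.9] ang [-100.7  168.7   78.7  -11.3]
ringS [ 629.2 -132.3] edges [40.9 41.3 40.4 42.2] ang [ -10.9 -100.8  170.4   79.9]
deckfrontT [ 628.2 -131.7] edges [219.5  91.8 219.7  93.7] ang [-100.6  -10.9   78.9  169.3]
wells [522.7 187.1] edges [ 33.5  34.   34.5 102. ] ang [-81.4 -80.6 -80.7  99.1]
```

```bash
cat >> h.py <<'E'
def go(x,y,z,psi):
    s=monitor.read_state(); p=s["eef_pos"]; a=s["eef_rot"][2]
    d=np.array([x,y,z])-p
    print("at",p.round(2),"rot",np.degrees(s["eef_rot"]).round(2),"F",s["wrist_force"].round(1),"gap",round(s["finger_gap"],2),"t",round(s["clock"],2))
    print("dx %.3f dy %.3f dz %.3f spin %.2f"%((d[0]*np.cos(a)+d[1]*np.sin(a))/10,-d[2]/10,(-d[0]*np.sin(a)+d[1]*np.cos(a))/10,-(psi-np.degrees(a))))
E
python3 -c "
from h import *
go(438.3,-30.4,200,90.4)"
```

```text
at [148.63 529.3  212.94] rot [-9.000e+01  6.000e-02  7.431e+01] F [-0.5  0.6  0.5] gap 94.01 t 0.1
dx -46.053 dy 1.294 dz -43.021 spin -16.09
```

```bash
python3 -m jog '[{"dx":-3,"dz":-2.8,"spin":-1},{"dx":-6.5,"dz":-6,"spin":-3},{"dx":-10,"dz":-9.3,"spin":-5},{"dx":-13.5,"dz":-12.6,"spin":-7},{"dx":-17,"dz":-15.9,"spin":-9},{"dx":-20.5,"dz":-19.2,"spin":-11},{"dx":-24,"dz":-22.4,"spin":-13},{"dx":-27.5,"dz":-25.7,"spin":-15},{"dx":-31,"dz":-29,"spin":-16.1},{"dx":-34.5,"dz":-32.2,"spin":-16.1},{"dx":-38,"dz":-35.5,"spin":-16.1},{"dx":-41.5,"dz":-38.8,"spin":-16.1},{"dx":-44.5,"dz":-41.6,"spin":-16.1},{"dx":-46.05,"dy":1.3,"dz":-43.02,"spin":-16.1},{"dx":-46.05,"dy":1.3,"dz":-43.02,"spin":-16.1},{"dx":-46.05,"dy":1.3,"dz":-43.02,"spin":-16.1},{"dx":-46.05,"dy":1.3,"dz":-43.02,"spin":-16.1},{"dx":-46.05,"dy":1.3,"dz":-43.02,"spin":-16.1}]' 60; python3 - <<'E'
from h import *
go(438.3,-30.4,140,90.4)
s=snap("side","s1",(190,170,290,290),5)
E
```

```text
at [148.63 529.3  212.94] rot [-9.000e+01  6.000e-02  7.431e+01] F [-0.5  0.6  0.5] gap 94.01 t 0.1
dx -46.053 dy 7.294 dz -43.021 spin -16.09validation failed for argument at $[0]...
```

View pics/s1.png

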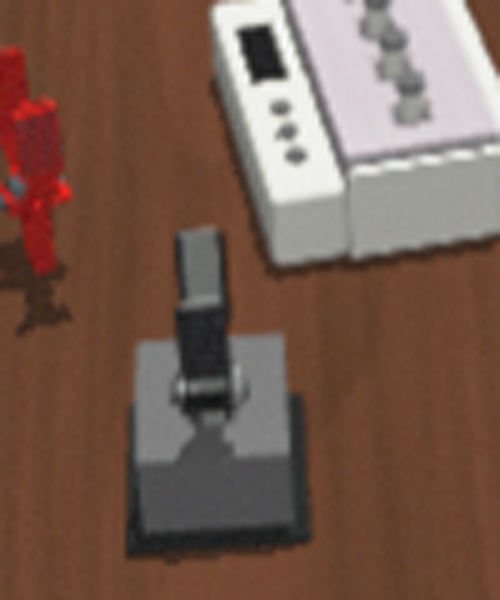

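The call was refused, most likely because every row needs all its keys. The picture only shows the untouched forceps, with the plates at about raw (230,225). I'll resend the move with full rows.

```bash
python3 -m jog '[{"grip":9.4,"dx":-3,"dy":0,"dz":-2.8,"spin":-1},{"grip":9.4,"dx":-6.5,"dy":0,"dz":-6,"spin":-3},{"grip":9.4,"dx":-10,"dy":0,"dz":-9.3,"spin":-5},{"grip":9.4,"dx":-13.5,"dy":0,"dz":-12.6,"spin":-7},{"grip":9.4,"dx":-17,"dy":0,"dz":-15.9,"spin":-9},{"grip":9.4,"dx":-20.5,"dy":0,"dz":-19.2,"spin":-11},{"grip":9.4,"dx":-24,"dy":0,"dz":-22.4,"spin":-13},{"grip":9.4,"dx":-27.5,"dy":0,"dz":-25.7,"spin":-15},{"grip":9.4,"dx":-31,"dy":0,"dz":-29,"spin":-16.1},{"grip":9.4,"dx":-34.5,"dy":0,"dz":-32.2,"spin":-16.1},{"grip":9.4,"dx":-38,"dy":0,"dz":-35.5,"spin":-16.1},{"grip":9.4,"dx":-41.5,"dy":0,"dz":-38.8,"spin":-16.1},{"grip":9.4,"dx":-44.5,"dy":0.5,"dz":-41.6,"spin":-16.1},{"grip":9.4,"dx":-46.05,"dy":1.3,"dz":-43.02,"spin":-16.1},{"grip":9.4,"dx":-46.05,"dy":1.3,"dz":-43.02,"spin":-16.1},{"grip":9.4,"dx":-46.05,"dy":1.3,"dz":-43.02,"spin":-16.1},{"grip":9.4,"dx":-46.05,"dy":1.3,"dz":-43.02,"spin":-16.1}]' 60; python3 - <<'E'
from h import *
go(438.3,-30.4,77.5,90.4); print(monitor.read_state()["joints"].round(2))
E
```

```text
clock: 2.28
eef_pos: [438.3, -29.4, 200.9]
eef_rot: [-1.571, 0.0, 1.579]
wrist_force: [-0.4, -0.6, 1.1]
finger_gap: 94.0
at [438.25 -29.42 200.85] rot [-90.04   0.    90.47] F [-0.4 -0.6  1.1] gap 93.95 t 2.27
dx -0.098 dy 12.335 dz -0.004 spin 0.07
[-0.15  0.06  1.83  0.    1.25 -1.73]
```

```bash
python3 -m jog '[{"grip":9.4,"dx":-0.1,"dy":2,"dz":0,"spin":0},{"grip":9.4,"dx":-0.1,"dy":5,"dz":0,"spin":0},{"grip":9.4,"dx":-0.1,"dy":8,"dz":0,"spin":0},{"grip":9.4,"dx":-0.1,"dy":10.5,"dz":0,"spin":0},{"grip":9.4,"dx":-0.1,"dy":11.8,"dz":0,"spin":0},{"grip":9.4,"dx":-0.1,"dy":12.3,"dz":0,"spin":0},{"grip":9.4,"dx":-0.1,"dy":12.3,"dz":0,"spin":0},{"grip":9.4,"dx":-0.1,"dy":12.3,"dz":0,"spin":0}]' 60; python3 - <<'E'
from h import *
go(438.3,-30.4,77.5,90.4); snap("side","s2",(170,150,290,240),6)
E
```

```text
clock: 3.28
eef_pos: [438.8, -31.2, 78.2]
eef_rot: [-1.572, 0.0, 1.578]
wrist_force: [0.6, -1.8, -0.7]
finger_gap: 93.7
at [438.76 -31.21  78.15] rot [-9.007e+01  1.000e-02  9.041e+01] F [ 0.6 -1.8 -0.7] gap 93.75 t 3.27
dx 0.081 dy 0.065 dz 0.045 spin 0.01
```

View pics/s2.png

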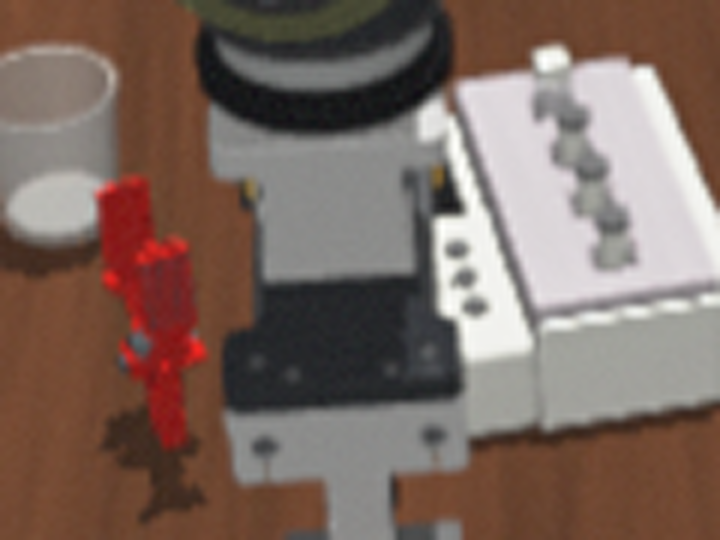

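The fingers straddle the handles and the body is clear; the crop ends at the fingers, around raw (230,238). Next I close gently to 46 mm.

```bash
python3 -m jog '[{"grip":6,"dx":0.05,"dy":0.05,"dz":0,"spin":0},{"grip":5.2,"dx":0.05,"dy":0.05,"dz":0,"spin":0},{"grip":4.8,"dx":0.05,"dy":0.05,"dz":0,"spin":0},{"grip":4.6,"dx":0.05,"dy":0.05,"dz":0,"spin":0},{"grip":4.6,"dx":0.05,"dy":0.05,"dz":0,"spin":0},{"grip":4.6,"dx":0.05,"dy":0.05,"dz":0,"spin":0},{"grip":4.6,"dx":0.05,"dy":0.05,"dz":0,"spin":0},{"grip":4.6,"dx":0.05,"dy":0.05,"dz":0,"spin":0}]' 60; python3 -c "
from h import *
go(438.3,-30.4,180,90.4)"
```

```text
clock: 4.32
eef_pos: [438.5, -30.7, 77.2]
eef_rot: [-1.571, 0.0, 1.578]
wrist_force: [-2.6, -0.0, 5.8]
finger_gap: 46.7
at [438.46 -30.68  77.15] rot [-90.01   0.    90.41] F [-2.6 -0.   5.8] gap 46.72 t 4.33
dx 0.028 dy -10.285 dz 0.016 spin 0.01
```

```bash
python3 -m jog '[{"grip":4.55,"dx":0,"dy":-0.4,"dz":0,"spin":0},{"grip":4.55,"dx":0,"dy":-1.2,"dz":0,"spin":0},{"grip":4.55,"dx":0,"dy":-2.6,"dz":0,"spin":0},{"grip":4.55,"dx":0,"dy":-4.5,"dz":0,"spin":0},{"grip":4.55,"dx":0,"dy":-6.5,"dz":0,"spin":0},{"grip":4.55,"dx":0,"dy":-8.5,"dz":0,"spin":0},{"grip":4.55,"dx":0,"dy":-9.8,"dz":0,"spin":0},{"grip":4.55,"dx":0,"dy":-10.3,"dz":0,"spin":0},{"grip":4.55,"dx":0,"dy":-10.3,"dz":0,"spin":0}]' 60; python3 - <<'E'
from h import *
go(514.2,236.8,180,99); a=snap("side","s3");b=snap("top","t3")
x=cv2.imread('pics/s3_raw.png')[170:270,170:290];y=cv2.imread('pics/t3_raw.png')[200:300,240:360]
for z,f in((x,3.3),):pass
cv2.imwrite('pics/c3.png',np.hstack([cv2.resize(z,(396,330),interpolation=2) for z in(x,y)]))
E
```

```text
clock: 5.45
eef_pos: [438.3, -30.7, 179.9]
eef_rot: [-1.571, 0.0, 1.578]
wrist_force: [-0.5, 0.3, -1.4]
finger_gap: 46.0
at [438.32 -30.67 179.89] rot [-90.     0.    90.41] F [-0.5  0.3 -1.4] gap 45.98 t 5.45
dx 26.692 dy -0.011 dz -7.778 spin -8.59
```

View pics/c3.png

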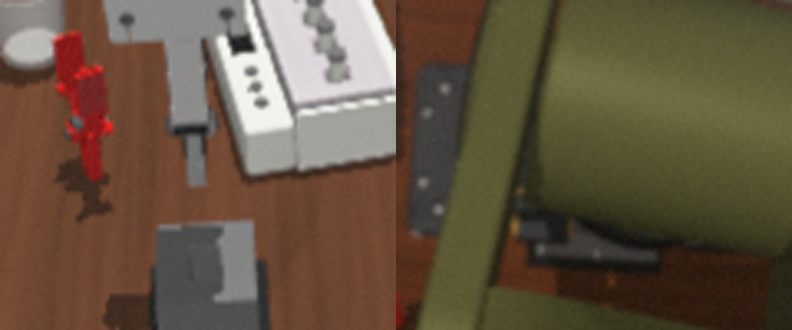

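```bash
python3 -c "
from h import *
c=load('s3');print([proj(c,(438.3+dx,-30.7-3,112.5)).round(1) for dx in(-5,0,5)])
"; python3 -m jog '[{"grip":4.55,"dx":1,"dy":0,"dz":-0.3,"spin":-0.5},{"grip":4.55,"dx":4,"dy":0,"dz":-1.2,"spin":-2},{"grip":4.55,"dx":8,"dy":0,"dz":-2.4,"spin":-4},{"grip":4.55,"dx":12,"dy":0,"dz":-3.5,"spin":-6},{"grip":4.55,"dx":16,"dy":0,"dz":-4.7,"spin":-8},{"grip":4.55,"dx":20,"dy":0,"dz":-5.8,"spin":-8.6},{"grip":4.55,"dx":23.5,"dy":0,"dz":-6.8,"spin":-8.6},{"grip":4.55,"dx":25.8,"dy":0,"dz":-7.5,"spin":-8.6},{"grip":4.55,"dx":26.7,"dy":0,"dz":-7.78,"spin":-8.6},{"grip":4.0,"dx":26.7,"dy":0,"dz":-7.78,"spin":-8.6},{"grip":3.5,"dx":26.7,"dy":0,"dz":-7.78,"spin":-8.6},{"grip":3.2,"dx":26.7,"dy":0,"dz":-7.78,"spin":-8.6},{"grip":3.2,"dx":26.7,"dy":0,"dz":-7.78,"spin":-8.6},{"grip":3.2,"dx":26.7,"dy":0,"dz":-7.78,"spin":-8.6},{"grip":3.2,"dx":26.7,"dy":0,"dz":-7.78,"spin":-8.6}]' 60; python3 - <<'E'
from h import *
go(514.2,236.8,135,99); a=snap("side","s4",(230,120,300,190),8)
E
```

```text
[array([226.9, 224.3]), array([229.5, 224.1]), array([232.2, 224. ])]
clock: 7.42
eef_pos: [514.3, 236.8, 180.0]
eef_rot: [-1.571, -0.0, 1.728]
wrist_force: [-0.4, 0.5, -1.0]
finger_gap: 33.1
at [514.27 236.84 179.97] rot [-90.    -0.    99.01] F [-0.4  0.5 -1. ] gap 33.11 t 7.42
dx -0.003 dy 4.497 dz 0.008 spin 0.01
```

View pics/s4.png

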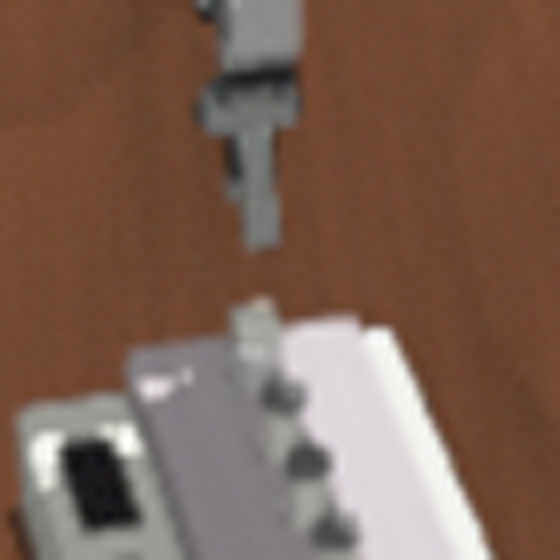

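```bash
python3 - <<'E'
from h import *
c=load('s4'); a=np.radians(9); ex=np.array([np.cos(a),np.sin(a),0]);ey=np.array([-np.sin(a),np.cos(a),0])
f=lambda P:((proj(c,P)-[230,120]+.5)*8-.5).round(0)
o=np.array([514.2,236.8,0])
print('jaw',[f(o+ex*x-ey*13+[0,0,112.5]) for x in(-5,0,5)])
print('cap',[f(o+ex*x+ey*y+[0,0,77]) for x,y in((-6.25,6.25),(6.25,6.25),(6.25,-6.25),(-6.25,-6.25))])
E
```

```text
jaw [array([246., 239.]), array([263., 236.]), array([280., 234.])]
cap [array([232., 307.]), array([273., 301.]), array([282., 324.]), array([241., 330.])]
```

```bash
python3 -m jog '[{"grip":3.2,"dx":0,"dy":1,"dz":0,"spin":0},{"grip":3.2,"dx":0,"dy":2.2,"dz":0,"spin":0},{"grip":3.2,"dx":0,"dy":3.3,"dz":0,"spin":0},{"grip":3.2,"dx":0,"dy":4,"dz":0,"spin":0},{"grip":3.2,"dx":0,"dy":4.3,"dz":0,"spin":0},{"grip":3.2,"dx":0,"dy":4.3,"dz":0,"spin":0},{"grip":3.2,"dx":0,"dy":4.3,"dz":0,"spin":0}]' 60;  python3 -m jog '[{"grip":3.2,"dx":0,"dy":0.15,"dz":0,"spin":0},{"grip":3.2,"dx":0,"dy":0.3,"dz":0,"spin":0},{"grip":3.2,"dx":0,"dy":0.3,"dz":0,"spin":0}]'
```

```text
clock: 8.35
eef_pos: [514.4, 237.0, 137.3]
eef_rot: [-1.571, -0.0, 1.728]
wrist_force: [-0.3, -0.6, -1.4]
finger_gap: 33.1
clock: 8.72
eef_pos: [514.2, 236.9, 133.8]
eef_rot: [-1.571, 0.0, 1.728]
wrist_force: [0.1, 0.2, -1.0]
finger_gap: 32.8
```

```bash
python3 -m jog '[{"grip":3.2,"dx":0,"dy":0.1,"dz":0,"spin":0},{"grip":3.2,"dx":0,"dy":0.2,"dz":0,"spin":0},{"grip":3.2,"dx":0,"dy":0.2,"dz":0,"spin":0}]';  python3 -m jog '[{"grip":3.2,"dx":0,"dy":0.1,"dz":0,"spin":0},{"grip":3.2,"dx":0,"dy":0.1,"dz":0,"spin":0}]'
```

```text
clock: 9.1
eef_pos: [514.2, 236.9, 131.9]
eef_rot: [-1.571, 0.0, 1.728]
wrist_force: [-0.6, 0.2, -0.8]
finger_gap: 32.9
clock: 9.35
eef_pos: [514.6, 237.0, 131.5]
eef_rot: [-1.572, -0.0, 1.728]
wrist_force: [-0.1, -0.3, 5.0]
finger_gap: 32.7
```

```bash
python3 -m jog '[{"grip":3.6,"dx":0,"dy":0,"dz":0,"spin":0},{"grip":4.0,"dx":0,"dy":0,"dz":0,"spin":0},{"grip":4.3,"dx":0,"dy":0,"dz":0,"spin":0},{"grip":4.55,"dx":0,"dy":0,"dz":0,"spin":0},{"grip":4.55,"dx":0,"dy":0,"dz":0,"spin":0},{"grip":4.55,"dx":0,"dy":0,"dz":0,"spin":0},{"grip":4.55,"dx":0,"dy":0,"dz":0,"spin":0}]' 60
```

```text
clock: 10.22
eef_pos: [514.2, 236.9, 130.9]
eef_rot: [-1.571, 0.0, 1.728]
wrist_force: [0.2, 0.2, -1.1]
finger_gap: 46.1
```

```bash
python3 -m jog '[{"grip":4.55,"dx":0,"dy":-0.3,"dz":0,"spin":0},{"grip":4.55,"dx":0,"dy":-1,"dz":0,"spin":0},{"grip":4.55,"dx":0,"dy":-2.2,"dz":0,"spin":0},{"grip":4.55,"dx":0,"dy":-3.6,"dz":0,"spin":0},{"grip":4.55,"dx":0,"dy":-5,"dz":0,"spin":0},{"grip":4.55,"dx":0,"dy":-6.5,"dz":0,"spin":0},{"grip":4.55,"dx":0,"dy":-7.8,"dz":0,"spin":0},{"grip":4.55,"dx":0,"dy":-8.6,"dz":0,"spin":0},{"grip":4.55,"dx":0,"dy":-9,"dz":0,"spin":0},{"grip":4.55,"dx":0,"dy":-9,"dz":0,"spin":0},{"grip":4.55,"dx":0,"dy":-9,"dz":0,"spin":0}]' 60; python3 - <<'E'
from h import *
go(628.7,-131.9,220,79.1); a=snap("side","s5",(230,80,310,150),8)
E
```

```text
clock: 11.6
eef_pos: [514.1, 236.8, 220.5]
eef_rot: [-1.57, 0.0, 1.728]
wrist_force: [-0.1, -0.8, -1.9]
finger_gap: 46.3
at [514.11 236.84 220.46] rot [-8.996e+01  1.000e-02  9.901e+01] F [-0.1 -0.8 -1.9] gap 46.34 t 11.6
dx -38.214 dy 0.046 dz -5.540 spin 19.91
```

View pics/s5.png

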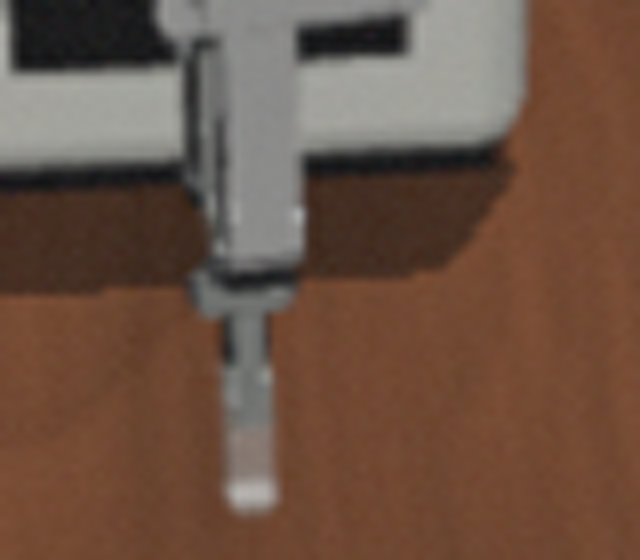

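```bash
python3 - <<'E'
from h import *
c=load('s5'); a=np.radians(9); ex=np.array([np.cos(a),np.sin(a),0]);ey=np.array([-np.sin(a),np.cos(a),0])
f=lambda P:((proj(c,P)-[230,80]+.5)*8-.5).round(0)
o=np.array([514.1,236.8,0])
for z in(118,120.5,123):print(z,'foot',[f(o+ex*x-ey*5+[0,0,z]) for x in(-5,0,5)],'wide',[f(o+ex*x-ey*6.2+[0,0,z+8]) for x in(-6.2,6.2)],'jawtip',f(o-ey*9.7+[0,0,z+29]))
E
python3 -m jog '[{"grip":4.55,"dx":-1,"dy":0,"dz":-0.2,"spin":1},{"grip":4.55,"dx":-3,"dy":0,"dz":-0.5,"spin":3},{"grip":4.55,"dx":-6,"dy":0,"dz":-0.9,"spin":5},{"grip":4.55,"dx":-9.5,"dy":0,"dz":-1.4,"spin":7},{"grip":4.55,"dx":-13,"dy":0,"dz":-1.9,"spin":9},{"grip":4.55,"dx":-16.5,"dy":0,"dz":-2.4,"spin":11},{"grip":4.55,"dx":-20,"dy":0,"dz":-2.9,"spin":13},{"grip":4.55,"dx":-23.5,"dy":0,"dz":-3.4,"spin":15},{"grip":4.55,"dx":-27,"dy":0,"dz":-3.9,"spin":17},{"grip":4.55,"dx":-30.5,"dy":0,"dz":-4.4,"spin":18.5},{"grip":4.55,"dx":-33.5,"dy":0,"dz":-4.9,"spin":19.9},{"grip":4.55,"dx":-36,"dy":0,"dz":-5.2,"spin":19.9},{"grip":4.55,"dx":-37.7,"dy":0,"dz":-5.45,"spin":19.9},{"grip":4.55,"dx":-38.2,"dy":0,"dz":-5.54,"spin":19.9},{"grip":4.55,"dx":-38.2,"dy":0,"dz":-5.54,"spin":19.9},{"grip":4.55,"dx":-38.2,"dy":0,"dz":-5.54,"spin":19.9}]' 60; python3 -c "
from h import *
go(628.7,-131.9,172,79.1)"
```

```text
118 foot [array([239., 528.]), array([256., 526.]), array([273., 523.])] wide [array([235., 507.]), array([277., 501.])] jawtip [256. 447.]
120.5 foot [array([239., 521.]), array([256., 518.]), array([273., 516.])] wide [array([235., 500.]), array([277., 494.])] jawtip [256. 440.]
123 foot [array([238., 513.]), array([255., 511.]), array([272., 508.])] wide [array([234., 492.]), array([277., 486.])] jawtip [256. 432.]
clock: 13.65
eef_pos: [628.8, -130.9, 221.1]
eef_rot: [-1.571, -0.0, 1.382]
wrist_force: [0.0, 0.5, -1.6]
finger_gap: 45.9
at [ 628.79 -130.93  221.07] rot [-90.01  -0.    79.16] F [ 0.   0.5 -1.6] gap 45.93 t 13.65
dx -0.097 dy 4.907 dz -0.009 spin 0.06
```

```bash
python3 -m jog '[{"grip":4.55,"dx":-0.1,"dy":0.8,"dz":0,"spin":0},{"grip":4.55,"dx":-0.1,"dy":2,"dz":0,"spin":0},{"grip":4.55,"dx":-0.1,"dy":3.2,"dz":0,"spin":0},{"grip":4.55,"dx":-0.1,"dy":4.2,"dz":0,"spin":0},{"grip":4.55,"dx":-0.1,"dy":4.9,"dz":0,"spin":0},{"grip":4.55,"dx":-0.1,"dy":4.9,"dz":0,"spin":0},{"grip":4.55,"dx":-0.1,"dy":4.9,"dz":0,"spin":0}]' 60; python3 - <<'E'
from h import *
go(628.7,-131.9,160,79.1); c=snap("side","s6",(305,220,375,300),7)
a=np.radians(-10.9); ex=np.array([np.cos(a),np.sin(a),0]);ey=np.array([-np.sin(a),np.cos(a),0])
f=lambda P:((proj(c,P)-[305,220]+.5)*7-.5).round(0)
p=monitor.read_state()["eef_pos"];o=np.array([p[0],p[1],0])
for z in(p[2]-100,p[2]-97):print(z,'foot',[f(o+ex*x-ey*5+[0,0,z]) for x in(-5,0,5)],'wide',[f(o+ex*x-ey*6.2+[0,0,z+8]) for x in(-6.2,6.2)])
print('hole',[f(np.array([628.7,-131.9,60])+ex*x+ey*y) for x,y in((-7,7),(7,7),(7,-7),(-7,-7))])
E
```

```text
clock: 14.52
eef_pos: [628.8, -132.7, 172.4]
eef_rot: [-1.571, 0.0, 1.381]
wrist_force: [-0.4, 0.5, -1.0]
finger_gap: 46.1
at [ 628.79 -132.74  172.36] rot [-90.04   0.    79.11] F [-0.4  0.5 -1. ] gap 46.05 t 14.53
dx 0.081 dy 1.236 dz 0.025 spin 0.01
72.4606427706517 foot [array([196., 359.]), array([215., 360.]), array([234., 362.])] wide [array([193., 341.]), array([241., 344.])]
75.4606427706517 foot [array([197., 351.]), array([216., 352.]), array([235., 354.])] wide [array([193., 333.]), array([241., 336.])]
hole [array([187., 357.]), array([239., 361.]), array([238., 399.]), array([185., 395.])]
```

View pics/s6.png

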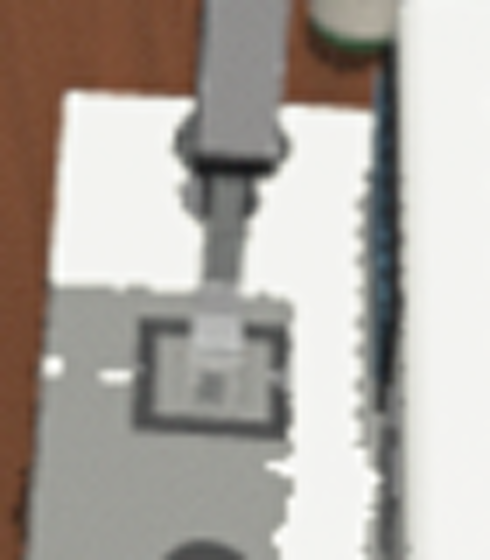

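```bash
python3 -m jog '[{"grip":4.55,"dx":0.05,"dy":0.5,"dz":0,"spin":0},{"grip":4.55,"dx":0.05,"dy":1,"dz":0,"spin":0},{"grip":4.55,"dx":0.05,"dy":1.3,"dz":0,"spin":0},{"grip":4.55,"dx":0.05,"dy":1.5,"dz":0,"spin":0},{"grip":4.55,"dx":0.05,"dy":1.6,"dz":0,"spin":0},{"grip":4.55,"dx":0.05,"dy":1.6,"dz":0,"spin":0}]' 60;python3 -m jog '[{"grip":4.55,"dx":0,"dy":0.1,"dz":0,"spin":0},{"grip":4.55,"dx":0,"dy":0.2,"dz":0,"spin":0},{"grip":4.55,"dx":0,"dy":0.3,"dz":0,"spin":0},{"grip":4.55,"dx":0,"dy":0.3,"dz":0,"spin":0}]'
```

```text
clock: 15.32
eef_pos: [628.7, -132.2, 156.0]
eef_rot: [-1.571, -0.0, 1.381]
wrist_force: [0.2, -0.8, -1.1]
finger_gap: 45.8
clock: 15.82
eef_pos: [628.7, -132.2, 152.8]
eef_rot: [-1.571, -0.0, 1.381]
wrist_force: [-0.7, -0.3, -1.2]
finger_gap: 46.0
```

```bash
for i in 1 2 3; do python3 -m jog '[{"grip":4.55,"dx":0,"dy":0.1,"dz":0,"spin":0},{"grip":4.55,"dx":0,"dy":0.2,"dz":0,"spin":0},{"grip":4.55,"dx":0,"dy":0.3,"dz":0,"spin":0},{"grip":4.55,"dx":0,"dy":0.3,"dz":0,"spin":0}]' | grep -E "pos|force|gap"; done
```

```text
eef_pos: [628.7, -132.2, 149.9]
wrist_force: [0.7, 0.3, -1.8]
finger_gap: 45.9
eef_pos: [628.7, -132.2, 146.8]
wrist_force: [0.6, 0.5, -1.0]
finger_gap: 45.9
eef_pos: [629.0, -132.2, 144.5]
wrist_force: [-0.3, 0.9, 4.4]
finger_gap: 46.2
```

```bash
for i in 1 2 3; do python3 -m jog '[{"grip":4.55,"dx":0,"dy":0.1,"dz":0,"spin":0},{"grip":4.55,"dx":0,"dy":0.2,"dz":0,"spin":0},{"grip":4.55,"dx":0,"dy":0.2,"dz":0,"spin":0}]' | grep -E "pos|force|gap"; done
```

```text
eef_pos: [629.1, -132.3, 142.7]
wrist_force: [-0.7, 0.5, 6.1]
finger_gap: 46.3
eef_pos: [629.2, -132.3, 140.9]
wrist_force: [-0.1, 0.7, 7.0]
finger_gap: 46.1
eef_pos: [629.3, -132.4, 139.1]
wrist_force: [-0.3, 0.4, 7.9]
finger_gap: 46.0
```

```bash
for i in 1 2 3; do python3 -m jog '[{"grip":4.55,"dx":0,"dy":0.1,"dz":0,"spin":0},{"grip":4.55,"dx":0,"dy":0.1,"dz":0,"spin":0}]' | grep -E "pos|force|gap"; done
```

```text
eef_pos: [628.9, -132.2, 137.3]
wrist_force: [0.4, 1.0, 3.2]
finger_gap: 46.0
eef_pos: [628.9, -132.3, 136.3]
wrist_force: [0.2, 0.9, 4.8]
finger_gap: 45.8
eef_pos: [628.9, -132.3, 135.3]
wrist_force: [-0.5, 1.0, 6.2]
finger_gap: 46.2
```

```bash
for i in 1 2; do python3 -m jog '[{"grip":4.55,"dx":0,"dy":0.05,"dz":0,"spin":0},{"grip":4.55,"dx":0,"dy":0.1,"dz":0,"spin":0},{"grip":4.55,"dx":0,"dy":0.1,"dz":0,"spin":0}]' | grep -E "pos|force|gap"; done
```

```text
eef_pos: [628.9, -132.3, 134.3]
wrist_force: [0.1, -0.2, 5.8]
finger_gap: 46.2
eef_pos: [628.9, -132.3, 133.3]
wrist_force: [0.8, 0.5, 5.9]
finger_gap: 46.2
```

```bash
for i in 1 2; do python3 -m jog '[{"grip":4.55,"dx":0,"dy":0.05,"dz":0,"spin":0},{"grip":4.55,"dx":0,"dy":0.1,"dz":0,"spin":0},{"grip":4.55,"dx":0,"dy":0.1,"dz":0,"spin":0}]' | grep -E "pos|force|gap"; done
```

```text
eef_pos: [628.9, -132.3, 132.3]
wrist_force: [1.2, 0.5, 6.3]
finger_gap: 45.9
eef_pos: [628.9, -132.2, 131.3]
wrist_force: [0.5, -0.3, 4.3]
finger_gap: 46.3
```

```bash
for i in 1; do python3 -m jog '[{"grip":4.55,"dx":0,"dy":0.05,"dz":0,"spin":0},{"grip":4.55,"dx":0,"dy":0.1,"dz":0,"spin":0},{"grip":4.55,"dx":0,"dy":0.1,"dz":0,"spin":0}]' | grep -E "pos|force|gap"; done;python3 - <<'E'
from h import *
c=snap("side","s7",(305,220,375,300),7)
a=np.radians(-10.9); ex=np.array([np.cos(a),np.sin(a),0]);ey=np.array([-np.sin(a),np.cos(a),0])
f=lambda P:((proj(c,P)-[305,220]+.5)*7-.5).round(0)
p=monitor.read_state()["eef_pos"];o=np.array([p[0],p[1],0])
for z in(60,63,66):print(z,'jawbottom',[f(o+ex*x-ey*9.7+[0,0,z]) for x in(-5,5)], 'deckfrontface',f(o-ey*6.25+[0,0,60]))
E
```

```text
eef_pos: [629.0, -132.3, 130.5]
wrist_force: [0.9, -0.3, 7.6]
finger_gap: 46.1
60 jawbottom [array([193., 404.]), array([231., 406.])] deckfrontface [213. 396.]
63 jawbottom [array([194., 396.]), array([232., 398.])] deckfrontface [213. 396.]
66 jawbottom [array([195., 388.]), array([233., 391.])] deckfrontface [213. 396.]
```

View pics/s7.png

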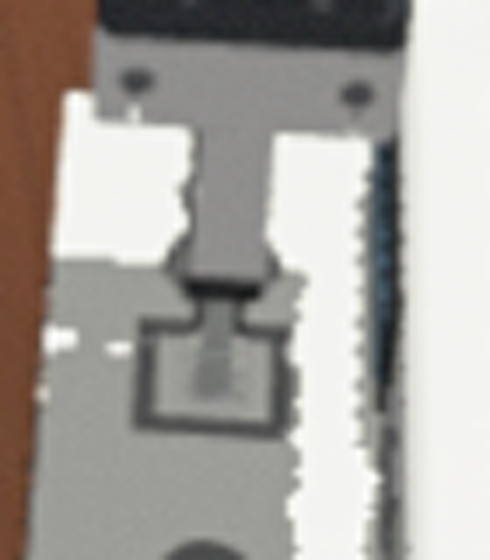

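```bash
python3 -m jog '[{"grip":4.55,"dx":0,"dy":0.03,"dz":0,"spin":0},{"grip":4.55,"dx":0,"dy":0.05,"dz":0,"spin":0},{"grip":4.55,"dx":0,"dy":0.05,"dz":0,"spin":0}]' | grep -E "pos|force|gap"
```

```text
eef_pos: [629.2, -132.3, 130.4]
wrist_force: [0.0, 0.7, 9.8]
finger_gap: 46.0
```

```bash
python3 -m jog '[{"grip":4.55,"dx":0,"dy":0.05,"dz":0,"spin":0},{"grip":4.55,"dx":0,"dy":0.05,"dz":0,"spin":0}]' | grep -E "pos|force|gap";  python3 -m jog '[{"grip":4.55,"dx":0,"dy":0.05,"dz":0,"spin":0},{"grip":4.55,"dx":0,"dy":0.05,"dz":0,"spin":0},{"grip":4.55,"dx":0,"dy":0.05,"dz":0,"spin":0}]' | grep -E "pos|force|gap"
```

```text
eef_pos: [629.4, -132.3, 130.4]
wrist_force: [0.1, 0.2, 13.5]
finger_gap: 45.8
eef_pos: [629.5, -132.4, 130.3]
wrist_force: [-0.8, 1.3, 14.9]
finger_gap: 45.8
```

```bash
python3 -m jog '[{"grip":4.55,"dx":0,"dy":-0.05,"dz":0,"spin":0},{"grip":4.55,"dx":0,"dy":-0.1,"dz":0,"spin":0},{"grip":4.55,"dx":0,"dy":-0.1,"dz":0,"spin":0}]' | grep -E "pos|force|gap";  python3 -m jog '[{"grip":4.4,"dx":0,"dy":-0.04,"dz":0,"spin":0},{"grip":4.3,"dx":0,"dy":-0.08,"dz":0,"spin":0},{"grip":4.3,"dx":0,"dy":-0.08,"dz":0,"spin":0}]' | grep -E "pos|force|gap"
```

```text
eef_pos: [629.2, -132.3, 130.4]
wrist_force: [-0.3, 0.4, 9.8]
finger_gap: 46.3
eef_pos: [629.2, -132.3, 131.2]
wrist_force: [0.5, 0.9, 9.7]
finger_gap: 43.9
```

Force stays steady with this ratio, so I carry on the same way.

```bash
python3 -m jog '[{"grip":4.2,"dx":0,"dy":-0.06,"dz":0,"spin":0},{"grip":4.1,"dx":0,"dy":-0.1,"dz":0,"spin":0},{"grip":4.1,"dx":0,"dy":-0.1,"dz":0,"spin":0}]' | grep -E "pos|force|gap";  python3 -m jog '[{"grip":4.0,"dx":0,"dy":-0.05,"dz":0,"spin":0},{"grip":3.9,"dx":0,"dy":-0.1,"dz":0,"spin":0},{"grip":3.9,"dx":0,"dy":-0.1,"dz":0,"spin":0}]' | grep -E "pos|force|gap"
```

```text
eef_pos: [629.0, -132.3, 131.8]
wrist_force: [-0.7, -0.3, 7.4]
finger_gap: 41.4
eef_pos: [628.9, -132.3, 132.5]
wrist_force: [0.2, 1.0, 5.5]
finger_gap: 39.5
```

```bash
python3 -m jog '[{"grip":3.7,"dx":0,"dy":-0.1,"dz":0,"spin":0},{"grip":3.5,"dx":0,"dy":-0.2,"dz":0,"spin":0},{"grip":3.3,"dx":0,"dy":-0.3,"dz":0,"spin":0},{"grip":3.2,"dx":0,"dy":-0.4,"dz":0,"spin":0},{"grip":3.2,"dx":0,"dy":-0.4,"dz":0,"spin":0},{"grip":3.2,"dx":0,"dy":-0.4,"dz":0,"spin":0}]' | grep -E "pos|force|gap"
```

```text
eef_pos: [628.7, -132.2, 136.1]
wrist_force: [1.3, 0.3, -0.7]
finger_gap: 32.6
```

```bash
python3 -m jog '[{"grip":3.2,"dx":0,"dy":-0.3,"dz":0,"spin":0},{"grip":3.2,"dx":0,"dy":-0.8,"dz":0,"spin":0},{"grip":3.2,"dx":0,"dy":-1.5,"dz":0,"spin":0},{"grip":3.2,"dx":0,"dy":-2.5,"dz":0,"spin":0},{"grip":3.2,"dx":0,"dy":-4,"dz":0,"spin":0},{"grip":3.2,"dx":0,"dy":-5.5,"dz":0,"spin":0},{"grip":3.2,"dx":0,"dy":-7,"dz":0,"spin":0},{"grip":3.2,"dx":0,"dy":-8,"dz":0,"spin":0},{"grip":4.55,"dx":0,"dy":-8,"dz":0,"spin":0},{"grip":4.55,"dx":0,"dy":-8,"dz":0,"spin":0},{"grip":4.55,"dx":0,"dy":-8,"dz":0,"spin":0}]' | grep -E "pos|force|gap";python3 - <<'E'
from h import *
go(438.3,-30.4,216,90.4)
c=snap("side","s8"); x=cv2.resize(cv2.imread('pics/s8_raw.png')[195:295,300:380],(480,600),interpolation=2)
cv2.imwrite('pics/c8.png',x)
a=np.radians(-10.9); ex=np.array([np.cos(a),np.sin(a),0]);ey=np.array([-np.sin(a),np.cos(a),0])
f=lambda P:((proj(c,P)-[300,195]+.5)*6-.5).round(0)
w=np.array([628.7,-131.9,0])
for z in(80,82,84):print(z,[f(w+ex*x+ey*y+[0,0,z]) for x,y in((-6.25,6.25),(6.25,6.25),(6.25,-6.25),(-6.25,-6.25))])
print('deck',[f(w+ex*x+ey*-6.25+[0,0,60]) for x in(-6.25,6.25)])
p=monitor.read_state()["eef_pos"]
for d in(68,71):print('jaw',d,[f(p+ex*x-ey*9+[0,0,-d]) for x in(-5,5)])
E
```

```text
eef_pos: [628.6, -132.1, 215.6]
wrist_force: [0.7, -0.5, -1.0]
finger_gap: 46.1
at [ 628.55 -132.15  215.62] rot [-8.994e+01 -1.000e-02  7.911e+01] F [ 0.7 -0.5 -1. ] gap 46.11 t 25.75
dx 6.398 dy -0.038 dz 20.604 spin -11.29
80 [array([196., 412.]), array([236., 415.]), array([235., 444.]), array([194., 441.])]
82 [array([196., 408.]), array([237., 410.]), array([236., 439.]), array([195., 437.])]
84 [array([196., 403.]), array([237., 406.]), array([236., 435.]), array([195., 432.])]
deck [array([191., 487.]), array([231., 490.])]
jaw 68 [array([210., 284.]), array([245., 286.])]
jaw 71 [array([210., 292.]), array([244., 294.])]
```

View pics/c8.png

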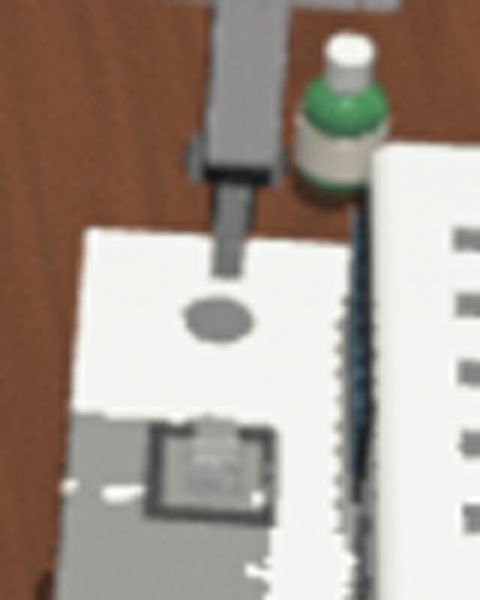

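```bash
python3 -m jog '[{"grip":4.55,"dx":0.2,"dy":0,"dz":0.7,"spin":-1},{"grip":4.55,"dx":0.8,"dy":0,"dz":2.5,"spin":-2.5},{"grip":4.55,"dx":1.6,"dy":0,"dz":5,"spin":-4},{"grip":4.55,"dx":2.5,"dy":0,"dz":8,"spin":-6},{"grip":4.55,"dx":3.4,"dy":0,"dz":11,"spin":-8},{"grip":4.55,"dx":4.4,"dy":0,"dz":14,"spin":-10},{"grip":4.55,"dx":5.3,"dy":0,"dz":17,"spin":-11.3},{"grip":4.55,"dx":6,"dy":0,"dz":19.5,"spin":-11.3},{"grip":4.55,"dx":6.4,"dy":0,"dz":20.6,"spin":-11.3},{"grip":4.55,"dx":6.4,"dy":0,"dz":20.6,"spin":-11.3},{"grip":4.55,"dx":6.4,"dy":0,"dz":20.6,"spin":-11.3},{"grip":4.55,"dx":6.4,"dy":0,"dz":20.6,"spin":-11.3}]' 60; python3 -c "
from h import *
go(438.4,-30.6,125,90.4)"
```

```text
clock: 27.3
eef_pos: [438.9, -30.7, 216.0]
eef_rot: [-1.57, -0.0, 1.578]
wrist_force: [-0.3, 0.9, -1.8]
finger_gap: 46.1
at [438.89 -30.71 216.03] rot [-89.98  -0.    90.4 ] F [-0.3  0.9 -1.8] gap 46.11 t 27.3
dx 0.012 dy 9.103 dz 0.049 spin -0.00
```

```bash
python3 -m jog '[{"grip":4.55,"dx":0,"dy":1,"dz":0.03,"spin":0},{"grip":4.55,"dx":0,"dy":3,"dz":0.03,"spin":0},{"grip":4.55,"dx":0,"dy":5.2,"dz":0.03,"spin":0},{"grip":4.55,"dx":0,"dy":7.4,"dz":0.03,"spin":0},{"grip":4.55,"dx":0,"dy":8.8,"dz":0.03,"spin":0},{"grip":4.55,"dx":0,"dy":9.6,"dz":0.03,"spin":0},{"grip":4.55,"dx":0,"dy":9.6,"dz":0.03,"spin":0}]' | grep -E "pos|force|gap"; python3 -m jog '[{"grip":4.55,"dx":0,"dy":0.6,"dz":0,"spin":0},{"grip":4.55,"dx":0,"dy":1.2,"dz":0,"spin":0},{"grip":4.55,"dx":0,"dy":1.8,"dz":0,"spin":0},{"grip":4.55,"dx":0,"dy":2,"dz":0,"spin":0},{"grip":4.55,"dx":0,"dy":2,"dz":0,"spin":0}]' | grep -E "pos|force|gap"
```

```text
eef_pos: [438.2, -30.5, 120.0]
wrist_force: [0.5, 0.0, -0.7]
finger_gap: 46.3
eef_pos: [438.2, -30.4, 100.2]
wrist_force: [0.0, 0.0, -1.6]
finger_gap: 46.0
```

```bash
python3 -m jog '[{"grip":4.55,"dx":0,"dy":0.4,"dz":0,"spin":0},{"grip":4.55,"dx":0,"dy":0.8,"dz":0,"spin":0},{"grip":4.55,"dx":0,"dy":1,"dz":0,"spin":0},{"grip":4.55,"dx":0,"dy":1,"dz":0,"spin":0}]' | grep -E "pos|force|gap"; python3 -m jog '[{"grip":4.55,"dx":0,"dy":0.2,"dz":0,"spin":0},{"grip":4.55,"dx":0,"dy":0.4,"dz":0,"spin":0},{"grip":4.55,"dx":0,"dy":0.4,"dz":0,"spin":0}]' | grep -E "pos|force|gap"
```

```text
eef_pos: [438.2, -30.4, 90.1]
wrist_force: [0.3, 0.1, 0.0]
finger_gap: 46.2
eef_pos: [438.1, -30.4, 86.1]
wrist_force: [0.4, -0.1, -1.3]
finger_gap: 46.2
```

```bash
for i in 1 2 3; do python3 -m jog '[{"grip":4.55,"dx":0,"dy":0.1,"dz":0,"spin":0},{"grip":4.55,"dx":0,"dy":0.2,"dz":0,"spin":0},{"grip":4.55,"dx":0,"dy":0.2,"dz":0,"spin":0}]' | grep -E "pos|force|gap"; done
```

```text
eef_pos: [438.2, -30.4, 84.2]
wrist_force: [-0.0, -0.2, -0.4]
finger_gap: 46.0
eef_pos: [438.2, -30.4, 82.2]
wrist_force: [-0.3, -0.2, -1.6]
finger_gap: 46.0
eef_pos: [438.2, -30.4, 80.2]
wrist_force: [0.4, 0.2, -1.4]
finger_gap: 46.2
```

```bash
for i in 1 2 3; do python3 -m jog '[{"grip":4.55,"dx":0,"dy":0.05,"dz":0,"spin":0},{"grip":4.55,"dx":0,"dy":0.1,"dz":0,"spin":0},{"grip":4.55,"dx":0,"dy":0.1,"dz":0,"spin":0}]' | grep -E "pos|force|gap"; done
```

```text
eef_pos: [438.2, -30.4, 79.2]
wrist_force: [0.5, 0.7, -0.4]
finger_gap: 46.4
eef_pos: [438.2, -30.5, 78.2]
wrist_force: [1.0, -0.7, -0.8]
finger_gap: 46.2
eef_pos: [438.3, -30.5, 77.4]
wrist_force: [-1.3, 0.5, 1.8]
finger_gap: 46.2
```

```bash
python3 -m jog '[{"grip":4.7,"dx":0,"dy":0,"dz":0,"spin":0},{"grip":4.9,"dx":0,"dy":0,"dz":0,"spin":0},{"grip":5.2,"dx":0,"dy":0,"dz":0,"spin":0},{"grip":6,"dx":0,"dy":0,"dz":0,"spin":0},{"grip":7.5,"dx":0,"dy":0,"dz":0,"spin":0},{"grip":9.2,"dx":0,"dy":0,"dz":0,"spin":0},{"grip":9.2,"dx":0,"dy":0,"dz":0,"spin":0},{"grip":9.2,"dx":0,"dy":-1,"dz":0,"spin":0},{"grip":9.2,"dx":0,"dy":-3,"dz":0,"spin":0},{"grip":9.2,"dx":0,"dy":-6,"dz":0,"spin":0},{"grip":9.2,"dx":0,"dy":-9,"dz":0,"spin":0},{"grip":9.2,"dx":0,"dy":-12,"dz":0,"spin":0},{"grip":9.2,"dx":0,"dy":-14,"dz":0,"spin":0},{"grip":9.2,"dx":0,"dy":-14,"dz":-3,"spin":0},{"grip":9.2,"dx":0,"dy":-14,"dz":-6,"spin":0},{"grip":9.2,"dx":20,"dy":-14,"dz":-6,"spin":0},{"grip":9.2,"dx":20,"dy":-14,"dz":-6,"spin":0},{"grip":9.2,"dx":20,"dy":-14,"dz":-6,"spin":0},{"grip":9.2,"dx":20,"dy":-14,"dz":-6,"spin":0},{"grip":9.2,"dx":20,"dy":-14,"dz":-6,"spin":0}]'; python3 - <<'E'
from h import *
t=snap("top","t9");s=snap("side","s9")
for n in("t","s"):
    a=cv2.imread(f'pics/{n}0_raw.png').astype(int);b=cv2.imread(f'pics/{n}9_raw.png').astype(int)
    d=np.abs(a-b).max(2)
    for nm,w in dict(t=[("stand",(272,238,330,290)),("inc",(150,182,245,257)),("well",(335,150,385,195))],s=[("stand",(212,208,252,285)),("inc",(225,150,300,215)),("well",(310,255,360,300))])[n]:
        r=d[w[1]:w[3],w[0]:w[2]]; ys,xs=np.where(r>40); print(n,nm,len(xs),r.mean().round(1),(xs.min()+w[0],xs.max()+w[0],ys.min()+w[1],ys.max()+w[1]) if len(xs) else '')
# registration of the forceps' handles, side view
a=cv2.imread('pics/s0_raw.png');b=cv2.imread('pics/s9_raw.png')
r=cv2.matchTemplate(b[200:270,205:260],a[212:250,222:242],cv2.TM_CCOEFF_NORMED);print('side match',cv2.minMaxLoc(r)[1::2],'expect (17,12)')
w=np.array([628.7,-131.9,0])
print('expected cap top px side',proj(s,w+[0,0,80]),'top',proj(t,w+[0,0,80]))
E
```

```text
clock: 34.42
eef_pos: [496.7, 170.1, 217.6]
eef_rot: [-1.571, 0.0, 1.579]
wrist_force: [-0.1, -0.6, -0.6]
finger_gap: 91.9
t stand 42 12.8 (np.int64(272), np.int64(314), np.int64(249), np.int64(284))
t inc 5050 98.3 (np.int64(150), np.int64(244), np.int64(182), np.int64(256))
t well 45 11.1 (np.int64(353), np.int64(361), np.int64(166), np.int64(172))
s stand 358 11.7 (np.int64(212), np.int64(251), np.int64(208), np.int64(259))
s inc 487 12.5 (np.int64(228), np.int64(264), np.int64(157), np.int64(214))
s well 37 4.8 (np.int64(332), np.int64(339), np.int64(266), np.int64(277))
side match (0.9049794673919678, (17, 12)) expect (17,12)
expected cap top px side [335.48511304 265.91511945] top [358.69972763 166.03034637]
```

```bash
python3 -c "
from cell import ticket,monitor
s=monitor.read_state();print(s['wrist_force'],s['qd'].round(3));print(ticket.sign_off())"
```

```text
[ 0.47608253 -0.38822165 -0.29062754] [-0.01   0.001 -0.    -0.    -0.     0.003]
the job is handed in; nothing more can be done
None
```

I gripped the cuvette with the forceps and carried it to the analyser. There I pressed it down past the leaves until it bottomed on the floor, let go, and hung the forceps back in their stand. The job was handed in at about 34 s.

- **Pressing home:** the leaves' drag was about 6–9 N. The tool then stopped with its TCP at z = 130.4 mm, and the wrist force rose to about 15 N. I estimate 7–10 N of that was on the floor, worked out from the wrist force rather than measured directly.
- **Letting go:** I eased the force off and raised the arm while squeezing, so the force fell steadily instead of pushing the tool down. A picture afterwards showed the cuvette upright, its top about 20 mm above the deck, as it should be when fully home.
- **Forceps:** they met the stand at nearly the same height as when I took them (77.4 against 77.15 mm). Comparing the side picture with the first one put the handles on the same pixel.
- **Less certain:**
  - The final picture check was numeric only, because all 12 views were used.
  - In the last top picture the arm hid the incubator. The side picture showed changes there that I did not sort out; at least some should be the missing cuvette and the arm's shadow.
  - The camera and the contact height disagreed by about 3 mm on how low the forceps sat in the fingers, so I relied on the forces.
- **Refused move:** the very first move command was refused because its rows lacked some keys. Nothing moved.

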